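# Float the viewing platform and inspect the closed dishes

## Task

Push the hydraulic lever past its stiff detent into the float notch so the viewer stands free of vibration; then, with the lever left in float, take the closed dishes one by one from the largest to the smallest, hold each level and still with its middle at the viewing mark between the two pointers above the lens for about two seconds, and set it down in the aluminium tray. Finish with every dish flat on the tray floor and the lever pulled all the way back to lock. Never tip a dish over, and leave the other things on the bench where they are.

Things in the scene. Friction and masses are not known exactly. Their poses are not given: they have to be found in the camera images.
- lever (a joint): Angle of the hydraulic lever (rad): 0 = LOCK, against its stop, leaning 0.45 rad to the block's -x side; grows as the grip is pushed to +x. 0 to 0.14: light (2 to 6 N at the grip), stays where left. Then a stiffer detent (up to 14 N), hump at 0.58; let go short of it, it springs back to 0-0.14. Past 0.61 it snaps into the FLOAT notch at its far stop, 0.85, and stays
- lever_knob (a point): Centre of the lever's black grip: a crossbar 36 mm long (along the hinge axis) and 28 mm thick, on a 12 mm steel rod, 130 mm from the pivot; 170 to 185 mm above the bench. Pulling it out of the float notch takes up to 14 N; back over the hump the lever springs to between 0 and 0.14 rad and must be brought the rest of the way to 0
- lever_pivot (a point): Hinge axis of the lever, 55 mm above the bench, in the middle of the grey valve block (base plate 160 x 90 mm, block 120 x 74 mm, 70 mm high); fixed. Its y axis is the hinge axis; its x axis points horizontally from lock to float
- viewer: White inverted viewer that looks straight up: housing 150 x 170 x 45 mm, objective tube (34 mm thick) on its middle with the lens 100 mm above the bench. Origin on the bench under the lens, z up; fixed. Two flat aluminium posts (8 mm thick, up to 162 mm high) stand at its +y and -y sides, 78 mm from the lens axis, each with a small pointer aimed inward
- view_mark (a point): The viewing mark: the point on the lens axis at the height of the two pointers, 156 mm above the bench (56 mm above the lens), midway between the pointer tips, which are 59 mm from it towards viewer +y and -y. A dish is in the viewing pose when it is held level with its middle at this point
- tray: Aluminium carrier tray, 290 (its x) x 160 (its y) mm outside, walls 4 mm thick and 14 mm high, floor 4 mm thick; origin under its centre on the bench; fixed
- dish_62: Closed white culture dish with a grey lid, 62 mm in diameter, 20 mm tall, 30 to 70 g, lid and dish are one piece; stands on the bench in the row in front of the robot; origin at the centre of its underside, z up. Told from the others by its diameter. May be absent
- dish_52: Closed white culture dish with a grey lid, 52 mm in diameter, 20 mm tall, 30 to 70 g, lid and dish are one piece; stands on the bench in the row in front of the robot; origin at the centre of its underside, z up. Told from the others by its diameter. May be absent
- dish_42: Closed white culture dish with a grey lid, 42 mm in diameter, 20 mm tall, 30 to 70 g, lid and dish are one piece; stands on the bench in the row in front of the robot; origin at the centre of its underside, z up. Told from the others by its diameter. May be absent
- dish_32: Closed white culture dish with a grey lid, 32 mm in diameter, 20 mm tall, 30 to 70 g, lid and dish are one piece; stands on the bench in the row in front of the robot; origin at the centre of its underside, z up. Told from the others by its diameter. May be absent
- oil_bottle: Bystander, not part of the job: closed white-labelled bottle, 48 mm across, 100 mm tall; origin at the centre of its underside
- media_jar: Bystander, not part of the job: closed jar, 54 mm across, 65 mm tall; origin at the centre of its underside
- well_plate: Bystander, not part of the job: flat white 12-well plate, 127 x 85 x 14 mm; origin at the centre of its underside
- timer: Bystander, not part of the job: grey bench timer, 50 x 70 x 30 mm; origin at the centre of its underside
- tube_rack: Bystander, not part of the job: white block with two rows of capped tubes, 60 x 110 x 47 mm; origin at the centre of its underside
- beaker: Bystander, not part of the job: open glass beaker, 64 mm across, 70 mm tall; origin at the centre of its underside

How it is judged:
On the way, in this order (a step that is already met when the one before it is completed fails the run):
1. the lever is pushed past the detent and sits in the float notch (value of joint lever above 0.74 rad), for 0.3 s.
2. the 62 mm dish is held still and level at the viewing mark for 1.5 s (horizontal distance between dish_62 and view_mark below 0.012 m and z of dish_62 in the frame of view_mark between -0.024 and 0.004 m and angle between dish_62's own z axis and vertical below 0.12 rad and linear speed of dish_62 below 0.03 m/s and contact force between dish_62 and the fingers above 0.5 N), for 1.5 s.
3. the 52 mm dish is held still and level at the viewing mark for 1.5 s (horizontal distance between dish_52 and view_mark below 0.012 m and z of dish_52 in the frame of view_mark between -0.024 and 0.004 m and angle between dish_52's own z axis and vertical below 0.12 rad and linear speed of dish_52 below 0.03 m/s and contact force between dish_52 and the fingers above 0.5 N), for 1.5 s.
4. the 42 mm dish is held still and level at the viewing mark for 1.5 s (horizontal distance between dish_42 and view_mark below 0.012 m and z of dish_42 in the frame of view_mark between -0.024 and 0.004 m and angle between dish_42's own z axis and vertical below 0.12 rad and linear speed of dish_42 below 0.03 m/s and contact force between dish_42 and the fingers above 0.5 N), for 1.5 s.
5. the 32 mm dish is held still and level at the viewing mark for 1.5 s (horizontal distance between dish_32 and view_mark below 0.012 m and z of dish_32 in the frame of view_mark between -0.024 and 0.004 m and angle between dish_32's own z axis and vertical below 0.12 rad and linear speed of dish_32 below 0.03 m/s and contact force between dish_32 and the fingers above 0.5 N), for 1.5 s.
At the end, for the whole second after the job is handed in: Dishes were viewed in order (middle within 12 mm sideways, 14 mm in height of the mark, tilt under 0.12 rad, under 30 mm/s, 1.5 s unbroken) with the lever in float. Each now stands flat on the tray floor (tilt under 0.1 rad), still and released; lever below 0.08 rad (value of joint lever below 0.08 rad and x of dish_62 in the frame of tray between -0.14 and 0.14 m and y of dish_62 in the frame of tray between -0.075 and 0.075 m and z of dish_62 in the frame of tray between 0 and 0.009 m and angle between each of dish_62, dish_52, dish_42, dish_32's own z axis and vertical below 0.1 rad and linear speed of each of dish_62, dish_52, dish_42, dish_32 below 0.02 m/s and x of dish_52 in the frame of tray between -0.14 and 0.14 m and y of dish_52 in the frame of tray between -0.075 and 0.075 m and z of dish_52 in the frame of tray between 0 and 0.009 m and x of dish_42 in the frame of tray between -0.14 and 0.14 m and y of dish_42 in the frame of tray between -0.075 and 0.075 m and z of dish_42 in the frame of tray between 0 and 0.009 m and x of dish_32 in the frame of tray between -0.14 and 0.14 m and y of dish_32 in the frame of tray between -0.075 and 0.075 m and z of dish_32 in the frame of tray between 0 and 0.009 m); the robot touches nothing.
It fails at once if a dish is brought to the viewing mark while the lever is out of float (value of joint lever below 0.6 rad and distance between any of dish_62, dish_52, dish_42, dish_32 and view_mark below 0.03 m).
It fails at once if a dish is tipped by more than 45 degrees (angle between any of dish_62, dish_52, dish_42, dish_32's own z axis and vertical above 0.79 rad).
It fails at once if a bystander is pushed more than 30 mm or knocked over (distance of any of oil_bottle, media_jar, well_plate, timer, tube_rack, beaker from where it was at the start of the episode above 0.03 m or angle between any of oil_bottle, media_jar, well_plate, timer, tube_rack, beaker's own z axis and vertical above 0.5 rad).
Of dish_62, dish_52, dish_42, dish_32 only 3 to 4 are there at a start; the rules pass over those that are not, and their reading is None.
At some moment in a run one of dish_62, dish_52, dish_42, dish_32 may be knocked a few centimetres aside while the robot is not near it.
It also fails if it takes over 210 s, if anything falls off the work surface, if the arm or the gripper's body presses on something with over 40 N, if the wrist force passes 120 N, or if a joint passes its speed limit or range.

## Robot

A 6-joint arm with a two-finger parallel gripper is mounted at the origin on the work surface. World frame = base frame: x ahead of the robot, y to its left, z up, the work surface at z = 0. Lengths are in m, angles in rad, forces in N, time in s.
With the tool pointing down it reaches from about 0.2 to 0.875 m from the base axis. Payload 3.4 kg.
Tool frame: the origin (TCP) lies on the centre line of the jaws, within the pads' length; the fingertips stand 25 mm ahead of it and the grasp point (between the pads) lies 6 mm ahead of it (bot.tcp_to_tips is the distance from the TCP to the fingertips, in m); z points along the fingers, y is the line along which they close (so a half turn about z gives the same grasp; the last joint's range is limited). The gripper opens to 94 mm and grips with 3 to 60 N. Pads are 16 mm wide; open, the fingers measure 119 mm over their backs; the gripper's body (75 mm by 177 mm) begins 78 mm behind the grasp point.
Start: joints at [-1.34, 0.276, 1.505, -0, 1.361, -0.121], TCP at [0.198, -0.54, 0.23] pointing down, gripper open.
Joint ranges: [-2.89, 2.89], [-0.75, 2.08], [0.22, 2.7], [-1.18, 4.32], [0.11, 2.71], [-2.7, 2.7]. Speed limits (rad/s): [2.57, 2.57, 3.14, 3.14, 3.14, 3.14].

## Interface

Orientations are given as a rotation vector (axis times angle).
In Python, from plant import bot gives the robot as it stands.
- The arm moves only by the tool drive_tool, never from a script. Its argument "commands" is one flat list of numbers, 7 for each row, row after row: the shift along the tool's x, y, z in m, then the turn, a rotation vector about the tool's x, y, z in degrees, then the opening, from -1 (shut) to 1 (fully open). In form: [tx, ty, tz, ax, ay, az, claw, tx, ty, tz, ax, ay, az, claw, ...]. A call has 1 to 12 rows; each row is the pose to reach, as a shift and turn from the pose commanded when the call began, along the tool's axes at that moment; what a row does not reach only later rows make up. A row lasts 1/10 s, in which the tool goes at most 50 mm and 8.59 degrees, less where a joint would pass 70% of its speed; a pose out of reach is approached as far as the arm can. A call with a gripper value outside its range is refused whole. The fingers move at their own pace and stop on an object; "grip_force" is the grip in N (left out, the last holds). Time passes only in rows, so rows that repeat a pose let the fingers close. It gives the time, the measured TCP pose, the force, the opening and the grip force at its end, in the units of the state.
- bot.state(): the state, without advancing time (a new reading comes with each control period).
- bot.camera(name): name is "scene" or "top" or "wrist"; returns a dict with "frame" (384x512x3 uint8, red, green, blue), "K" (3x3 intrinsics, pixels), "dist" ([k1, k2, p1, p2, k3] as OpenCV has them; the pictures are not rectified), "eye" and "rotation" of the camera in the world. Camera axes: x right, y down, z forward; pixel columns grow to the right and rows downward; lengths in m; the calibration is good to about 2 mm. A picture is of the moment at which its call begins. There is no depth.
- bot.sign_off(): hands the job in; it is judged then, once.
The state is a dict: "clock": time; "joint_positions": joint angles; "joint_velocities": joint speeds; "joint_torque": joint torques, N m; "tcp_pos": TCP position; "tool_rot": TCP orientation; "force": force on the tool from outside, world axes, zero at the start; "ft_torque": the same for the moment, N m; "opening": finger opening in m; "grip_force": force on a finger pad.
Only numpy, scipy, OpenCV 4.12 (cv2) and the standard library are available. Lean on these libraries where they do the work, as an engineer would, in place of code of your own. Each camera call takes 0.05 s, during which the arm holds its last target. There are 200 camera calls.

## Working session

There is one attempt and no reset: what is moved stays moved. The work goes in short steps, Python scripts to look and compute and a tool call to move; the robot and the scene stay as the last step left them, time stands still between calls to the robot, and variables do not carry over. Pictures are saved under pics/ and viewed, at most 14 in all, crops included, and the job is handed in when it is done.

Besides the shell and the picture viewer there is one more tool, called after "Emit:" as name(argument=value, ...) on one line, values as JSON. drive_tool: Moves the arm, as the interface text tells. Its arguments: {"type":"object","properties":{"commands":{"type":"array"},"grip_force":{"type":"number"}},"required":["commands"]}

```bash
ls; mkdir -p pics; python3 - <<'E'
from plant import bot
import cv2
s=bot.state();print({k:s[k] for k in('clock','tcp_pos','tool_rot','opening')})
for n in('scene','top'):
    c=bot.camera(n);cv2.imwrite(f'pics/{n}0.png',c['frame'][:,:,::-1]);print(n,c['K'],c['dist'],c['eye'],c['rotation'])
    import pickle;pickle.dump(c,open(f'{n}0.pkl','wb'))
E
```

```text
pics
{'clock': 0.0, 'tcp_pos': array([ 0.19799885, -0.53927985,  0.22965253]), 'tool_rot': array([-3.09139771e+00, -5.49425542e-01,  1.39132372e-04]), 'opening': 0.09412655542015981}
scene [[403.37146052   0.         254.96750252]
 [  0.         403.37146052 186.40284827]
 [  0.           0.           1.        ]] [-0.13841915  0.          0.          0.          0.        ] [1.27524389 0.29949721 0.85327229] [-1.2847746  -2.1988514   0.97092281]
top [[488.30945718   0.         253.04646459]
 [  0.         488.30945718 188.39000483]
 [  0.           0.           1.        ]] [0.03998171 0.         0.         0.         0.        ] [ 0.3624598  -0.07345298  1.52322279] [-2.11967406  2.15736531 -0.18249365]
```

View pics/scene0.png

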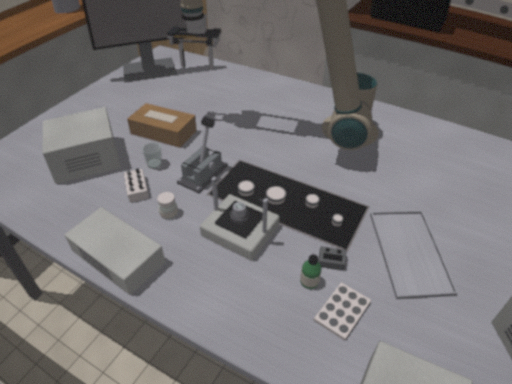

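View pics/top0.png

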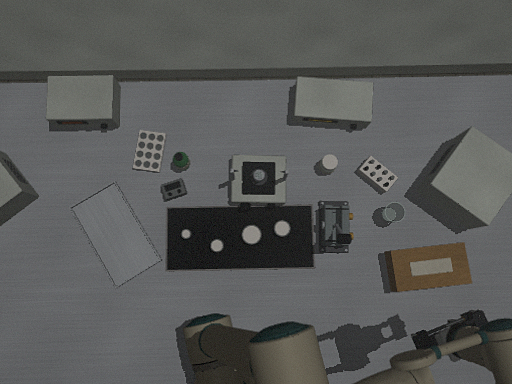

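The top view shows four dishes on the black mat at (186,234), (217,245), (251,234) and (282,228). The viewer is at (259,177), the lever block at (333,228) and the tray at (116,234). Next I'll build the helpers and measure.

```bash
cat > h.py <<'E'
import numpy as np, cv2, pickle
from scipy.spatial.transform import Rotation as R
def ray(c,uv):
    p=cv2.undistortPoints(np.array(uv,float).reshape(-1,1,2),c['K'],np.array(c['dist'])).reshape(-1,2)
    d=np.c_[p,np.ones(len(p))]@R.from_rotvec(c['rotation']).as_matrix().T if np.shape(c['rotation'])==(3,) else np.c_[p,np.ones(len(p))]@np.array(c['rotation']).T
    return np.array(c['eye']),d
def onz(c,uv,z):
    e,d=ray(c,uv); return e+d*((z-e[2])/d[:,2])[:,None]
def tri(c1,u1,c2,u2):
    e1,d1=ray(c1,[u1]);e2,d2=ray(c2,[u2]);d1=d1[0];d2=d2[0]
    t=np.linalg.lstsq(np.c_[d1,-d2],e2-e1,rcond=None)[0]
    a=e1+t[0]*d1;b=e2+t[1]*d2
    return (a+b)/2,np.linalg.norm(a-b)
def proj(c,P):
    Rm=R.from_rotvec(c['rotation']).as_matrix().T
    return cv2.projectPoints(np.array(P,float).reshape(-1,1,3),cv2.Rodrigues(Rm)[0],-Rm@np.array(c['eye']),c['K'],np.array(c['dist']))[0].reshape(-1,2)
def blobs(c,mask,amin,amax):
    n,l,s,ce=cv2.connectedComponentsWithStats(mask.astype(np.uint8))
    return [(ce[i],s[i]) for i in range(1,n) if amin<=s[i,4]<=amax]
E
python3 - <<'E'
from h import *
t=pickle.load(open('top0.pkl','rb'));s=pickle.load(open('scene0.pkl','rb'))
g=t['frame'].astype(int)
m=np.zeros((384,512),bool);m[208:268,170:312]=g[208:268,170:312].min(2)>100
T=blobs(t,m,20,900)
gs=s['frame'].astype(int);m=np.zeros((384,512),bool);m[175:230,225:360]=gs[175:230,225:360].min(2)>140
for ce,st in blobs(s,m,15,900): print('S',ce,st)
for ce,st in T: print('T',ce,st,onz(t,[ce],.02)[0], 'diam',np.sqrt(st[4]*4/np.pi)*1.5/488)
for n,uv in [('viewer',(259,177)),('lever',(333,228)),('knob',(343,238))]: print(n,onz(t,[uv],.1)[0])
for n,c,z in [('tray',[(72,206),(116,183),(161,260),(118,287)],.014)]: print(onz(t,c,z))
def crop(c,x0,y0,x1,y1,k,fn): cv2.imwrite(fn,cv2.resize(c['frame'][y0:y1,x0:x1,::-1],None,fx=k,fy=k,interpolation=cv2.INTER_CUBIC))
crop(t,210,140,370,275,5,'pics/tc.png')
crop(s,165,100,365,250,4,'pics/sc.png')
E
```

```text
S [245.59433962 185.63207547] [239 181  14  10 106]
S [275.60571429 192.57714286] [267 187  18  12 175]
S [237.91616766 202.45508982] [225 195  37  16 167]
S [312.17142857 198.24285714] [307 195  11   8  70]
S [270.71764706 218.38823529] [267 212  10  16  85]
S [337.46153846 217.56410256] [334 215   8   6  39]
S [258.96666667 226.83333333] [255 223   7   7  30]
T [281.66467066 227.91017964] [275 221  15  15 167] [ 0.48651675 -0.17084256  0.02      ] diam 0.04482132923336263
T [251.16269841 234.19047619] [242 226  19  18 252] [ 0.46887377 -0.07661369  0.02      ] diam 0.05505880316903342
T [185.47058824 233.43137255] [182 230   8   8  51] [0.47486618 0.12485911 0.02      ] diam 0.024769177444891585
T [216.39423077 245.10576923] [211 240  12  11 104] [0.43749772 0.03027176 0.02      ] diam 0.03537066019519421
viewer [ 0.63203397 -0.10262599  0.1       ]
lever [ 0.47712585 -0.31516666  0.1       ]
knob [ 0.44764863 -0.34281648  0.1       ]
[[0.56680459 0.47569975 0.014     ]
 [0.63678909 0.34284166 0.014     ]
 [0.39588759 0.19959737 0.014     ]
 [0.31813426 0.32739748 0.014     ]]
```

View pics/tc.png

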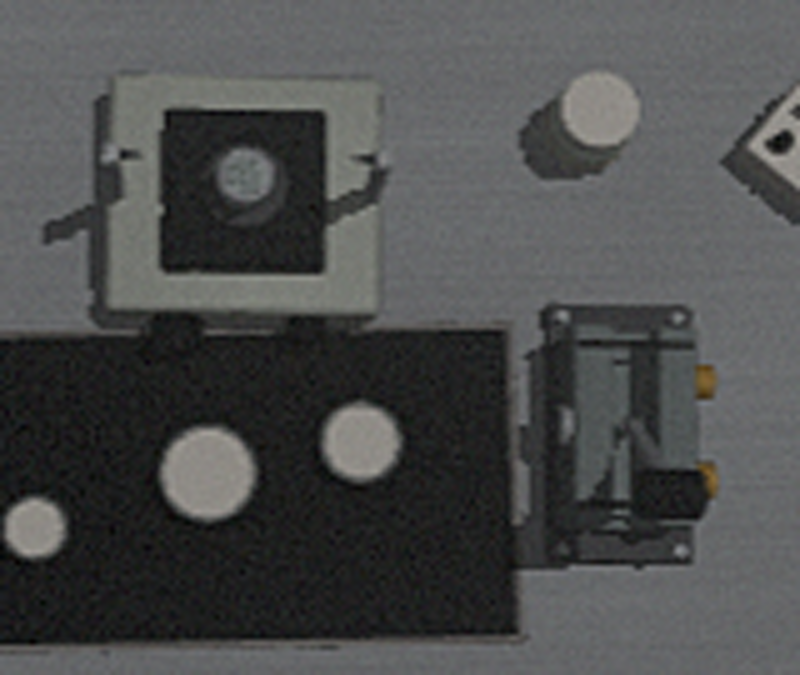

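View pics/sc.png

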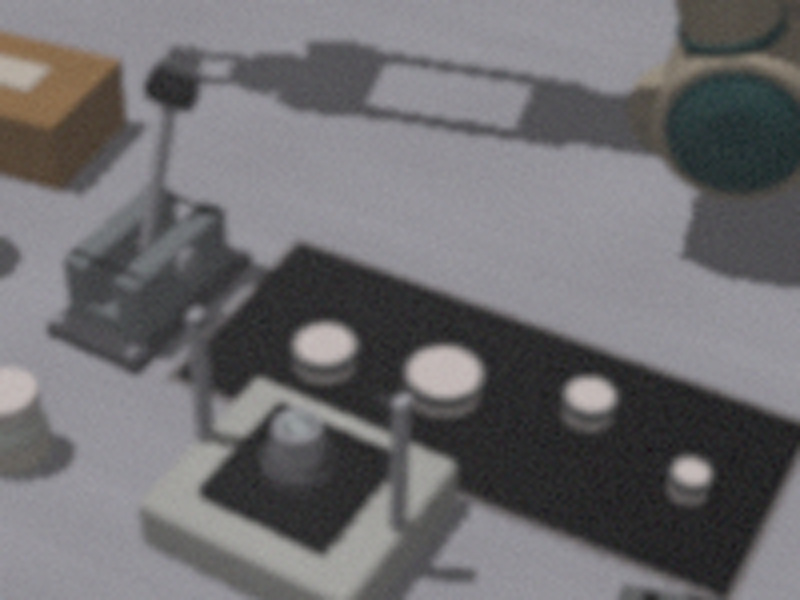

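The crops show these, in full-image pixels:
- **Pointers (top):** the tips are at about (238,170.8) and (280.4,171.4).
- **Lens (top):** about (259,174.8).
- **Knob:** (344.4,239) in top and (208,121) in scene. It leans to image-bottom, which is world -x, so float lies towards +x.

Next I'll triangulate.

```bash
python3 - <<'E'
from h import *
np.set_printoptions(precision=4,suppress=True)
t=pickle.load(open('top0.pkl','rb'));s=pickle.load(open('scene0.pkl','rb'))
pr=[('d62',(251.2,234.2),(275.6,192.6)),('d52',(281.7,227.9),(245.6,185.6)),('d42',(216.4,245.1),(312.2,198.2)),('d32',(185.5,233.4),(337.5,217.6)),
('knob',(344.4,238.8),(208.2,121)),('lens',(259,174.8),(165+298/4,100+426/4)),
('postL',(210+110/5,140+154/5),(165+401/4,100+399/4)),('postR',(210+385/5,140+158/5),(165+196/4,100+314/4)),
('trayA',(161,260),(373,212)),('trayB',(72,206),(452,292)),('trayC',(116,183),(397,295)),('trayD',(118,287),(420,211))]
for n,a,b in pr: print(n,*tri(t,a,s,b))
print('ptr tips',onz(t,[(238,170.8),(280.4,171.4)],.156))
print('plate bolts',onz(t,[(210+562/5,140+316/5),(210+680/5,140+316/5),(210+562/5,140+551/5),(210+682/5,140+551/5)],.01))
# tray quad by threshold edges: fit
g=cv2.cvtColor(t['frame'],cv2.COLOR_RGB2GRAY)
print('viewer housing',onz(t,[(210+112/5,140+78/5),(210+383/5,140+82/5),(210+108/5,140+312/5),(210+375/5,140+314/5)],.045))
w=__import__('plant').bot.camera('wrist');print(w['eye'],w['rotation'],w['K'],w['dist'])
import plant;st=plant.bot.state();r=R.from_rotvec(st['tool_rot']).as_matrix()
print('eye in tool',r.T@(w['eye']-st['tcp_pos']));print(r.T@R.from_rotvec(w['rotation']).as_matrix())
E
```

```text
d62 [ 0.4687 -0.077   0.0235] 0.0005350072560015518
d52 [ 0.4864 -0.1711  0.0239] 0.0008558602268473691
d42 [0.4374 0.0296 0.0244] 0.0008047851666737533
d32 [0.4747 0.124  0.0238] 0.0004694027461245788
knob [ 0.4399 -0.33    0.1814] 0.0026167877143031637
lens [ 0.6382 -0.1018  0.1   ] 0.002083131393676972
postL [ 0.6394 -0.0248  0.1624] 0.0004462223958951818
postR [ 0.6342 -0.1804  0.1611] 0.002063709286699715
trayA [0.395  0.2029 0.0148] 0.006997638163965234
trayB [0.5667 0.4726 0.0163] 0.004332457065398776
trayC [0.6372 0.345  0.0104] 0.0022709560474293493
trayD [0.3178 0.3295 0.0126] 0.003403335326065741
ptr tips [[ 0.6405 -0.0419  0.156 ]
 [ 0.6366 -0.1629  0.156 ]]
plate bolts [[ 0.5624 -0.3009  0.01  ]
 [ 0.5611 -0.3745  0.01  ]
 [ 0.4167 -0.2948  0.01  ]
 [ 0.4156 -0.3684  0.01  ]]
viewer housing [[ 0.7114 -0.0226  0.045 ]
 [ 0.706  -0.1907  0.045 ]
 [ 0.565  -0.0185  0.045 ]
 [ 0.5609 -0.1815  0.045 ]]
[ 0.2626 -0.5159  0.3847] [ 2.4102 -1.6837 -0.2031] [[277.3515   0.     255.9576]
 [  0.     277.3515 186.2002]
 [  0.       0.       1.    ]] [-0.0043  0.      0.      0.      0.    ]
eye in tool [ 0.0687 -0.     -0.1549]
[[-0.0007 -0.9717 -0.2363]
 [ 1.     -0.0007 -0.0001]
 [-0.0001 -0.2363  0.9717]]
```

Emit:
drive_tool(commands=[0.04,-0.022,-0.03,0,0,-8,-1,0.08,-0.045,-0.03,0,0,-16,-1,0.12,-0.068,-0.03,0,0,-24,-1,0.16,-0.09,-0.03,0,0,-32,-1,0.19,-0.11,-0.03,0,0,-40,-1,0.22,-0.125,-0.03,0,0,-48,-1,0.232,-0.133,-0.03,0,0,-56,-1,0.232,-0.133,-0.03,0,0,-64,-1,0.232,-0.133,-0.03,0,0,-69.84,-1,0.232,-0.133,-0.03,0,0,-69.84,-1,0.232,-0.133,-0.03,0,0,-69.84,-1], grip_force=20)

```text
clock: 1.25
tcp_pos: [0.37, -0.3349, 0.2603]
tool_rot: [-2.224, -2.219, -0.0]
force: [-0.4, -0.1, -0.6]
opening: 0.0093
grip_force: 0.0
```

Emit:
drive_tool(commands=[0.002,0,0.04,0,0,0,-1,0.002,0,0.08,0,0,0,-1,0.002,0.02,0.08,0,0,0,-1,0.002,0.035,0.08,0,0,0,-1,0.002,0.05,0.08,0,0,0,-1,0.002,0.065,0.08,0,0,0,-1,0.002,0.08,0.08,0,0,0,-1,0.002,0.09,0.08,0,0,0,-1,0.002,0.1,0.08,0,0,0,-1])

```text
clock: 2.15
tcp_pos: [0.4668, -0.3336, 0.1824]
tool_rot: [-2.218, -2.218, 0.011]
force: [-9.6, 0.3, 7.0]
opening: 0.0007
grip_force: 5.1
```

Emit:
drive_tool(commands=[0,0.01,0,0,0,0,-1,0,0.02,0,0,0,0,-1,0,0.025,0,0,0,0,-1,0,0.03,0,0,0,0,-1,0,0.03,0,0,0,0,-1])

```text
clock: 2.65
tcp_pos: [0.5011, -0.3331, 0.1805]
tool_rot: [2.221, 2.221, 0.0]
force: [-0.6, -0.5, -0.0]
opening: 0.0007
grip_force: 0.0
```

Emit:
drive_tool(commands=[0,-0.03,0,0,0,0,-1,0,-0.03,-0.045,0,0,0,-1,0,-0.032,-0.07,0,0,0,-1,0.05,-0.032,-0.07,0,0,0,1,0.1,-0.032,-0.07,0,0,0,1,0.15,-0.032,-0.07,0,0,0,1,0.2,-0.032,-0.07,0,0,0,1,0.24,-0.032,-0.07,0,0,0,1,0.256,-0.032,-0.07,0,0,0,1,0.256,-0.032,-0.07,0,0,0,1])

```text
clock: 3.65
tcp_pos: [0.4676, -0.0749, 0.2508]
tool_rot: [2.218, 2.225, 0.001]
force: [-0.2, -0.3, 0.3]
opening: 0.0529
grip_force: 0.0
```

```bash
cat > look.py <<'E'
from h import *
from plant import bot
np.set_printoptions(precision=4,suppress=True)
def dishes(z=.022,yr=(-.26,.2)):
    "white-lidded blobs on the black mat, wrist cam"
    w=bot.camera('wrist');g=cv2.GaussianBlur(w['frame'],(3,3),0).astype(int)
    thr=110
    m=(g.min(2)>thr)
    out=[]
    for ce,s in blobs(w,m,150,30000):
        p=onz(w,[ce,(s[0],ce[1]),(s[0]+s[2],ce[1])],z)
        out.append((np.round(ce,1),s[4],p[0],np.linalg.norm(p[2]-p[1])))
    return w,out
E
python3 - <<'E'
from look import *
w,o=dishes()
for x in o:print(*x)
st=bot.state();print(st['tcp_pos'],st['clock'])
s=bot.camera('scene')['frame'][80:230,165:365,::-1]
a=cv2.resize(s,(533,400));b=cv2.resize(w['frame'][:,:,::-1],(267,200))
im=np.zeros((400,800,3),np.uint8);im[:,:533]=a;im[:200,533:]=b;cv2.imwrite('pics/a1.png',im)
E
```

```text
[260.5  11.5] 528 [0.4733 0.1224 0.022 ] 0.029688474300089737
[374.4   2.8] 156 [0.6132 0.1326 0.022 ] 0.03448263000944957
[231.5  89.6] 574 [0.4357 0.0306 0.022 ] 0.03415895910332196
[255.2 169.3] 1508 [ 0.4672 -0.0755  0.022 ] 0.06174359505599012
[399.1 203.5] 824 [ 0.6754 -0.1251  0.022 ] 0.06526485900538127
[266.8 231.7] 880 [ 0.4845 -0.1693  0.022 ] 0.05191174063899169
[ 48.1 317.8] 537 [ 0.133  -0.3197  0.022 ] 0.034131354204335745
[200.6 314.2] 1493 [ 0.3799 -0.3116  0.022 ] 0.08996064848383696
[320.  317.4] 502 [ 0.572 -0.317  0.022] 0.04350682369649723
[466.1 308.8] 161 [ 0.8051 -0.301   0.022 ] 0.019313124346747593
[263.3 327.3] 330 [ 0.4808 -0.336   0.022 ] 0.07970154998997717
[ 0.468  -0.0765  0.2507] 3.7
```

View pics/a1.png

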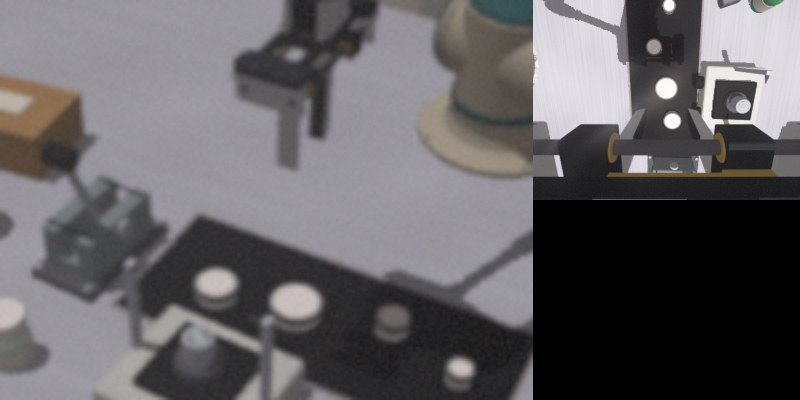

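The lever's knob now leans to the float side, at about (187,138) in scene. Now to grasp the 62 mm dish.

Emit:
drive_tool(commands=[0,0,0.05,0,0,0,1,0,0,0.1,0,0,0,1,0,0,0.15,0,0,0,1,0,0,0.18,0,0,0,1,0,0,0.205,0,0,0,1,0,0,0.22,0,0,0,1,0,0,0.22,0,0,0,0.2,0,0,0.22,0,0,0,0.2,0,0,0.22,0,0,0,0.2,0,0,0.22,0,0,0,0.2,0,0,0.22,0,0,0,0.2,0,0,0.22,0,0,0,0.2], grip_force=10)

```text
clock: 4.95
tcp_pos: [0.4687, -0.0774, 0.0314]
tool_rot: [2.22, 2.22, 0.001]
force: [-0.0, -0.4, 5.3]
opening: 0.0622
grip_force: 10.0
```

```bash
python3 - <<'E'
from look import *
s=pickle.load(open('scene0.pkl','rb'));print('knob',onz(s,[(187.5,138)],.175))
print(bot.state()['tcp_pos'],bot.state()['opening'])
E
```

```text
knob [[ 0.5355 -0.3363  0.175 ]]
[ 0.4687 -0.0774  0.0314] 0.06219992927028655
```

Emit:
drive_tool(commands=[0,0,-0.02,0,0,0,0.2,0,0,-0.06,0,0,0,0.2,0,0,-0.11,0,0,0,0.2,0,0,-0.16,0,0,0,0.2,0,0,-0.195,0,0,0,0.2,-0.003,0.02,-0.2,0,0,0,0.2,-0.009,0.06,-0.2,0,0,0,0.2,-0.016,0.1,-0.2,0,0,0,0.2,-0.021,0.14,-0.2,0,0,0,0.2,-0.025,0.16,-0.2,0,0,0,0.2,-0.025,0.1695,-0.2,0,0,0,0.2,-0.025,0.1695,-0.2,0,0,0,0.2])

```text
clock: 6.15
tcp_pos: [0.6379, -0.1017, 0.2297]
tool_rot: [-2.22, -2.221, 0.001]
force: [-0.4, 0.3, -0.3]
opening: 0.0613
grip_force: 10.0
```

Emit:
drive_tool(commands=[0,0,0.02,0,0,0,0.2,0,0,0.04,0,0,0,0.2,0,0,0.052,0,0,0,0.2,0,0,0.056,0,0,0,0.2,0,0,0.056,0,0,0,0.2])

```text
clock: 6.65
tcp_pos: [0.6369, -0.1018, 0.1745]
tool_rot: [-2.221, -2.221, 0.001]
force: [0.3, -0.2, 0.3]
opening: 0.0616
grip_force: 10.0
```

```bash
cat > chk.py <<'E'
from look import *
import sys
st=bot.state();print(st['clock'],st['tcp_pos'],st['tool_rot'],st['opening'],st['grip_force'],st['force'])
s=bot.camera('scene');t=bot.camera('top')
for c,n in((s,'s'),(t,'t')): print(n,proj(c,[(.638,-.1022,.156),(.638,-.1022,.146),(.638,-.1022,.166)]))
k=8;a=s['frame'][155:230,190:290,::-1];b=t['frame'][140:190,225:290,::-1]
im=np.zeros((375,800,3),np.uint8);im[:300,:400]=cv2.resize(a,(400,300));im[:300,400:790]=cv2.resize(b,(390,300));cv2.imwrite(sys.argv[1],im)
E
python3 chk.py pics/v62.png
```

```text
6.65 [ 0.6369 -0.1018  0.1745] [-2.221  -2.2209  0.0007] 0.061577069089171294 9.999835789203644 [ 0.3446 -0.1659  0.309 ]
s [[238.5372 190.771 ]
 [238.6266 193.6365]
 [238.4467 187.8675]]
t [[259.1369 171.2909]
 [259.0778 171.9797]
 [259.1968 170.5923]]
```

View pics/v62.png

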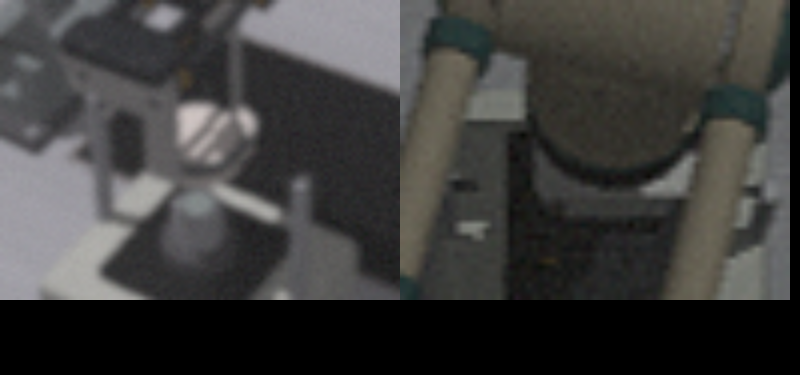

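The dish sits between the fingers near the right height, at about (244,190) against an expected (238.5,190.8). That suggests it may be shifted in y, so I'll measure it with the wrist camera.

```bash
python3 - <<'E'
from look import *
w,o=dishes(z=.166)
for x in o:print(*x)
w0=bot.camera('scene');f=w['frame'][:,:,::-1]
im=np.zeros((384,800,3),np.uint8);im[:,:512]=f;im[:216,512:]=cv2.resize(w0['frame'][155:230,190:290,::-1],(288,216));cv2.imwrite('pics/w62.png',im)
print(proj(w,[(.637,-.1018,.166),(.637,-.0708,.166),(.637,-.1328,.166)]))
E
```

```text
[219.6  26. ] 244 [0.6191 0.0145 0.166 ] 0.006429268943194282
[ 15.8 175.7] 5450 [ 0.4929 -0.0672  0.166 ] 0.028642345064055243
[59.5 56.5] 1125 [ 0.5307 -0.0005  0.166 ] 0.021490057760431565
[255.6 231.5] 7130 [ 0.6383 -0.1036  0.166 ] 0.07440140197084875
[127.4 228.9] 756 [ 0.5569 -0.1017  0.166 ] 0.026688396187601993
[267.2 314.1] 4365 [ 0.6462 -0.1645  0.166 ] 0.11500584509476648
[[253.5624 228.9452]
 [253.4196 181.2503]
 [253.6942 272.7929]]
```

View pics/w62.png

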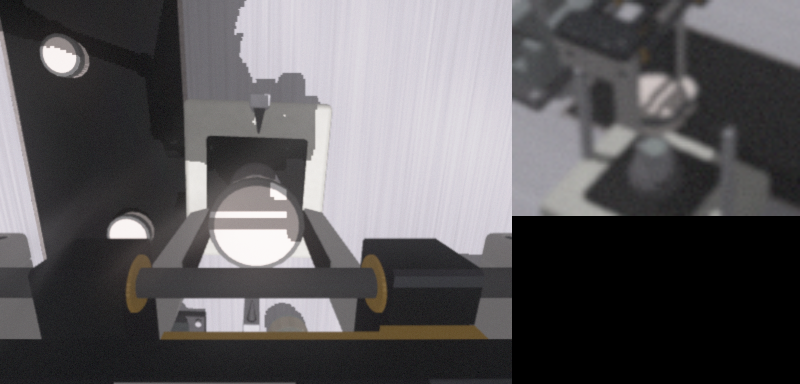

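The lid fills columns 209–304 and rows 177–268, so the dish is within about 4 mm of the mark and level. Now I'll hold.

Emit:
drive_tool(commands=[-0.002,0.001,0,0,0,0,0.2,-0.002,0.001,0,0,0,0,0.2,-0.002,0.001,0,0,0,0,0.2,-0.002,0.001,0,0,0,0,0.2,-0.002,0.001,0,0,0,0,0.2,-0.002,0.001,0,0,0,0,0.2,-0.002,0.001,0,0,0,0,0.2,-0.002,0.001,0,0,0,0,0.2,-0.002,0.001,0,0,0,0,0.2,-0.002,0.001,0,0,0,0,0.2,-0.002,0.001,0,0,0,0,0.2,-0.002,0.001,0,0,0,0,0.2])

```text
clock: 8.05
tcp_pos: [0.6386, -0.104, 0.1744]
tool_rot: [2.222, 2.221, -0.0]
force: [0.2, 0.2, -0.0]
opening: 0.0619
grip_force: 10.0
```

Emit:
drive_tool(commands=[0,0,0,0,0,0,0.2,0,0,0,0,0,0,0.2,0,0,0,0,0,0,0.2,0,0,0,0,0,0,0.2,0,0,0,0,0,0,0.2,0,0,0,0,0,0,0.2,0,0,0,0,0,0,0.2,0,0,0,0,0,0,0.2,0,0,-0.03,0,0,0,0.2,0,0,-0.06,0,0,0,0.2,0,0,-0.07,0,0,0,0.2])

```text
clock: 9.15
tcp_pos: [0.6401, -0.1044, 0.2478]
tool_rot: [2.218, 2.218, 0.004]
force: [1.1, 0.4, -0.4]
opening: 0.0622
grip_force: 10.0
```

Emit:
drive_tool(commands=[0.02,-0.012,0,0,0,3,0.2,0.056,-0.035,0,0,0,9,0.2,0.095,-0.059,0,0,0,15,0.2,0.134,-0.083,0,0,0,21,0.2,0.173,-0.107,0,0,0,27,0.2,0.212,-0.131,0,0,0,33,0.2,0.251,-0.155,0,0,0,39,0.2,0.29,-0.179,0,0,0,45,0.2,0.328,-0.203,0,0,0,51,0.2,0.362,-0.224,0,0,0,57,0.2,0.385,-0.238,0,0,0,60,0.2,0.393,-0.243,0,0,0,60,0.2])

```text
clock: 10.35
tcp_pos: [0.3938, 0.2906, 0.2439]
tool_rot: [-3.033, -0.818, 0.002]
force: [0.6, -0.6, -0.5]
opening: 0.0614
grip_force: 10.0
```

```bash
python3 - <<'E'
from look import *
w=bot.camera('wrist');t=bot.camera('top');st=bot.state();print(st['clock'],st['tcp_pos'],st['opening'])
cv2.imwrite('pics/w2.png',w['frame'][:,:,::-1])
c=np.array([.479,.337]);u=np.array([.861,.509]);v=np.array([-.509,.861])
P=[(*(c+a*u+b*v),.014) for a in(-.145,.145) for b in(-.08,.08)]
print(proj(w,P))
E
```

```text
10.45 [0.395  0.2894 0.244 ] 0.061807310520745576
[[313.7981 201.1721]
 [203.2973 201.9728]
 [323.7238 -30.0535]
 [190.7366 -28.8567]]
```

View pics/w2.png

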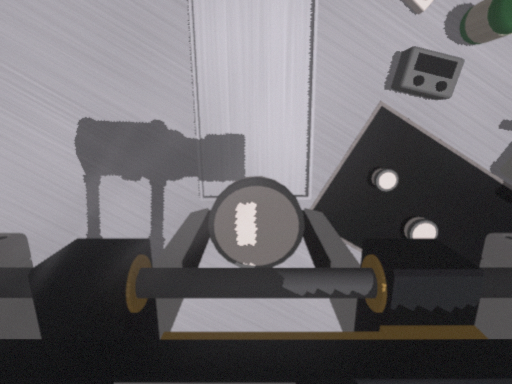

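The tray's near corners are at about (200,197) and (310,197), so the tray lies about 5 mm farther along its long axis than I predicted. The dish is held level. Next I'll lower it.

Emit:
drive_tool(commands=[0.005,-0.002,0.03,0,0,0,0.2,0.005,-0.002,0.07,0,0,0,0.2,0.005,-0.002,0.11,0,0,0,0.2,0.005,-0.002,0.15,0,0,0,0.2,0.005,-0.002,0.18,0,0,0,0.2,0.005,-0.002,0.2,0,0,0,0.2,0.005,-0.002,0.205,0,0,0,0.2,0.005,-0.002,0.205,0,0,0,0.2])

```text
clock: 11.25
tcp_pos: [0.3995, 0.2921, 0.0389]
tool_rot: [3.034, 0.811, -0.002]
force: [0.0, -0.2, 0.1]
opening: 0.0617
grip_force: 10.0
```

Emit:
drive_tool(commands=[0,0,0.002,0,0,0,0.2,0,0,0.002,0,0,0,0.2,0,0,0.002,0,0,0,0.2])

```text
clock: 11.55
tcp_pos: [0.3997, 0.2935, 0.0384]
tool_rot: [-3.034, -0.813, -0.003]
force: [0.2, 0.1, -1.1]
opening: 0.0618
grip_force: 10.0
```

Emit:
drive_tool(commands=[0,0,0.002,0,0,0,0.2,0,0,0.002,0,0,0,0.2])

```text
clock: 11.75
tcp_pos: [0.399, 0.2933, 0.0356]
tool_rot: [3.034, 0.813, 0.001]
force: [-0.1, 0.9, -0.5]
opening: 0.0619
grip_force: 10.0
```

Emit:
drive_tool(commands=[0,0,0.002,0,0,0,0.2,0,0,0.002,0,0,0,0.2])

```text
clock: 11.95
tcp_pos: [0.3993, 0.2935, 0.0344]
tool_rot: [-3.034, -0.813, -0.002]
force: [-1.7, -1.0, 6.3]
opening: 0.0613
grip_force: 10.0
```

Emit:
drive_tool(commands=[0,0,0,0,0,0,1,0,0,0,0,0,0,1,0,0,0,0,0,0,1,0,0,0,0,0,0,1,0,0,-0.02,0,0,0,1,0,0,-0.06,0,0,0,1,0,0,-0.11,0,0,0,1,0,0,-0.16,0,0,0,1,0,0,-0.2,0,0,0,1,0,0,-0.2,0,0,0,1])

```text
clock: 12.95
tcp_pos: [0.4021, 0.295, 0.2393]
tool_rot: [-3.032, -0.812, -0.019]
force: [0.2, 0.9, 0.1]
opening: 0.0944
grip_force: 0.0
```

Emit:
drive_tool(commands=[-0.0157,0.0445,0,0,0,-6,1,-0.0314,0.089,0,0,0,-12,1,-0.047,0.1334,0,0,0,-18,1,-0.0627,0.1778,0,0,0,-24,1,-0.0784,0.2223,0,0,0,-30,1,-0.0941,0.2668,0,0,0,-36,1,-0.1098,0.3112,0,0,0,-42,1,-0.1254,0.3557,0,0,0,-48,1,-0.1411,0.4,0,0,0,-54,1,-0.1568,0.4446,0,0,0,-60,1,-0.1568,0.4446,0,0,0,-60,1,-0.1568,0.4446,0,0,0,-60,1])

```text
clock: 14.15
tcp_pos: [0.4847, -0.1707, 0.2318]
tool_rot: [-2.223, -2.215, 0.001]
force: [-0.5, 1.0, -0.5]
opening: 0.0938
grip_force: 0.0
```

```bash
cat > pos.py <<'E'
from look import *
w,o=dishes()
for x in o:
    if .38<x[2][0]<.58 and -.28<x[2][1]<.3: print(*x)
t=bot.camera('top');m=np.zeros((384,512),bool);b=t['frame'].min(2);m[190:290,70:312]=b[190:290,70:312]>(90)
for ce,st in blobs(t,m,30,500): print('T',ce,st[4],onz(t,[ce],.022)[0])
s=bot.state();print(s['clock'],s['tcp_pos'],s['tool_rot'])
E
python3 pos.py
```

```text
[213.9   7.9] 464 [0.436  0.0249 0.022 ] 0.03408042740498791
[256.1 171.1] 1119 [ 0.4848 -0.17    0.022 ] 0.05210770469900715
[204.8 247. ] 1586 [ 0.4111 -0.28    0.022 ] 0.14885589519839804
T [246.528  196.9056] 286 [ 0.5846 -0.0642  0.022 ]
T [304.5758 199.1818] 33 [ 0.5743 -0.2443  0.022 ]
T [301.8919 229.4865] 37 [ 0.4804 -0.2327  0.022 ]
T [185.5636 233.3273] 55 [0.475  0.1243 0.022 ]
T [306.1776 280.2196] 214 [ 0.3274 -0.2402  0.022 ]
14.25 [ 0.4847 -0.169   0.2325] [-2.2199 -2.2195  0.0004]
```

Emit:
drive_tool(commands=[-0.001,0,0.05,0,0,0,1,-0.001,0,0.1,0,0,0,1,-0.001,0,0.15,0,0,0,1,-0.001,0,0.185,0,0,0,1,-0.001,0,0.201,0,0,0,1,-0.001,0,0.201,0,0,0,0,-0.001,0,0.201,0,0,0,0,-0.001,0,0.201,0,0,0,0,-0.001,0,0.201,0,0,0,0,-0.001,0,0.201,0,0,0,0,-0.001,0,0.201,0,0,0,0,-0.001,0,0.201,0,0,0,0])

```text
clock: 15.45
tcp_pos: [0.4857, -0.1714, 0.0332]
tool_rot: [2.221, 2.22, 0.001]
force: [-0.3, 1.0, 4.9]
opening: 0.0516
grip_force: 10.0
```

Emit:
drive_tool(commands=[0,0,0,0,0,0,0,0,0,-0.02,0,0,0,0,0,0,-0.06,0,0,0,0,0,0,-0.11,0,0,0,0,0,0,-0.16,0,0,0,0,0,0,-0.195,0,0,0,0,0,0,-0.2,0,0,0,0,0,0,-0.2,0,0,0,0])

```text
clock: 16.25
tcp_pos: [0.4856, -0.1714, 0.233]
tool_rot: [2.22, 2.22, 0.001]
force: [-0.4, 0.2, -0.3]
opening: 0.0519
grip_force: 10.0
```

Emit:
drive_tool(commands=[0.007,0.015,0,0,0,0,0,0.022,0.05,0,0,0,0,0,0.04,0.09,0,0,0,0,0,0.058,0.13,0,0,0,0,0,0.067,0.148,0,0,0,0,0,0.069,0.1525,0,0,0,0,0,0.069,0.1525,0,0,0,0,0,0.069,0.1525,0.02,0,0,0,0,0.069,0.1525,0.04,0,0,0,0,0.069,0.1525,0.053,0,0,0,0,0.069,0.1525,0.057,0,0,0,0,0.069,0.1525,0.057,0,0,0,0])

```text
clock: 17.45
tcp_pos: [0.6371, -0.1025, 0.175]
tool_rot: [-2.221, -2.22, 0.001]
force: [-0.2, 0.4, -0.2]
opening: 0.0516
grip_force: 10.0
```

```bash
cat > hold.py <<'E'
from look import *
import sys
w,o=dishes(z=.166)
for x in o:
    if abs(x[2][0]-.638)<.03 and abs(x[2][1]+.102)<.03: print(*x)
D=float(sys.argv[1]);s=bot.state();print(s['clock'],s['tcp_pos'],s['tool_rot'],s['grip_force'])
g=cv2.cvtColor(w['frame'],cv2.COLOR_RGB2GRAY);f=277.35*D/.175
c=cv2.HoughCircles(cv2.medianBlur(g,3),cv2.HOUGH_GRADIENT,1,60,param1=80,param2=15,minRadius=int(f*.42),maxRadius=int(f*.58))
if c is not None:
    for a in c[0][:4]:
        if abs(a[0]-255)<40 and 180<a[1]<270: print('circle',a,onz(w,[a[:2]],.166),2*a[2]/277.35*.175)
E
python3 hold.py .052
```

```text
[265.  183.5] 229 [ 0.6433 -0.0725  0.166 ] 0.025498470024298458
[255.6 235.7] 5450 [ 0.6375 -0.1066  0.166 ] 0.06171836662239392
17.5 [ 0.6378 -0.1026  0.1758] [2.2219 2.2204 0.0001] 9.999894797801971
circle [255.5 228.5  35.1] [[ 0.6375 -0.1017  0.166 ]] 0.044294212
```

Emit:
drive_tool(commands=[0,0,0,0,0,0,0,0,0,0,0,0,0,0,0,0,0,0,0,0,0,0,0,0,0,0,0,0,0,0,0,0,0,0,0,0,0,0,0,0,0,0,0,0,0,0,0,0,0,0,0,0,0,0,0,0,0,0,0,0,0,0,0,0,0,0,0,0,0,0,0,0,0,0,0,0,0,0,0,0,0,0,0,0])

```text
clock: 18.7
tcp_pos: [0.6379, -0.1023, 0.1754]
tool_rot: [-2.222, -2.221, 0.0]
force: [-0.4, 0.2, -0.3]
opening: 0.0516
grip_force: 10.0
```

Emit:
drive_tool(commands=[0,0,0,0,0,0,0,0,0,0,0,0,0,0,0,0,0,0,0,0,0,0,0,0,0,0,0,0,0,0,0,0,0,0,0,0,0,0,0,0,0,0,0,0,0,0,0,0,0,0,0,0,0,0,0,0,0,0,-0.02,0,0,0,0,0,0,-0.05,0,0,0,0,0,0,-0.07,0,0,0,0,0,0,-0.07,0,0,0,0])

```text
clock: 19.9
tcp_pos: [0.6397, -0.1027, 0.2489]
tool_rot: [2.217, 2.217, 0.005]
force: [0.1, -0.2, -1.0]
opening: 0.0518
grip_force: 10.0
```

Emit:
drive_tool(commands=[0.022,-0.009,0,0,0,3,0,0.062,-0.025,0,0,0,9,0,0.105,-0.042,0,0,0,15,0,0.148,-0.059,0,0,0,21,0,0.191,-0.077,0,0,0,27,0,0.234,-0.094,0,0,0,33,0,0.277,-0.111,0,0,0,39,0,0.32,-0.128,0,0,0,45,0,0.362,-0.145,0,0,0,51,0,0.4,-0.16,0,0,0,57,0,0.425,-0.17,0,0,0,60,0,0.4336,-0.174,0,0,0,60,0])

```text
clock: 21.1
tcp_pos: [0.4621, 0.3333, 0.244]
tool_rot: [-3.033, -0.818, 0.004]
force: [0.2, -1.1, -0.3]
opening: 0.0514
grip_force: 10.0
```

Emit:
drive_tool(commands=[0,0,0,0,0,0,0,0,0,0.03,0,0,0,0,0,0,0.07,0,0,0,0,0,0,0.11,0,0,0,0,0,0,0.15,0,0,0,0,0,0,0.18,0,0,0,0,0,0,0.195,0,0,0,0,0,0,0.2,0,0,0,0,0,0,0.2,0,0,0,0])

```text
clock: 22.0
tcp_pos: [0.4643, 0.3299, 0.0448]
tool_rot: [3.034, 0.811, -0.002]
force: [-0.5, 0.1, -0.9]
opening: 0.0516
grip_force: 10.0
```

Emit:
drive_tool(commands=[0,0,0.004,0,0,0,0,0,0,0.007,0,0,0,0,0,0,0.0075,0,0,0,0,0,0,0.0075,0,0,0,0])

```text
clock: 22.4
tcp_pos: [0.4642, 0.3315, 0.0383]
tool_rot: [-3.034, -0.813, -0.001]
force: [0.0, 0.3, -0.2]
opening: 0.0518
grip_force: 10.0
```

Emit:
drive_tool(commands=[0,0,0.001,0,0,0,0,0,0,0.0015,0,0,0,0,0,0,0.0015,0,0,0,0])

```text
clock: 22.7
tcp_pos: [0.4642, 0.3316, 0.0372]
tool_rot: [-3.034, -0.813, -0.002]
force: [-0.7, -0.4, 5.2]
opening: 0.0513
grip_force: 10.0
```

Emit:
drive_tool(commands=[0,0,0,0,0,0,1,0,0,0,0,0,0,1,0,0,0,0,0,0,1,0,0,0,0,0,0,1,0,0,0,0,0,0,1,0,0,-0.02,0,0,0,1,0,0,-0.06,0,0,0,1,0,0,-0.11,0,0,0,1,0,0,-0.16,0,0,0,1,0,0,-0.2,0,0,0,1,0,0,-0.2,0,0,0,1])

```text
clock: 23.8
tcp_pos: [0.4671, 0.3331, 0.243]
tool_rot: [-3.032, -0.812, -0.02]
force: [0.9, 0.5, 1.0]
opening: 0.0939
grip_force: 0.0
```

Emit:
drive_tool(commands=[-0.0175,0.0247,0,0,0,-6,1,-0.035,0.0495,0,0,0,-12,1,-0.0524,0.0742,0,0,0,-18,1,-0.07,0.099,0,0,0,-24,1,-0.0873,0.1237,0,0,0,-30,1,-0.1048,0.1484,0,0,0,-36,1,-0.1222,0.1732,0,0,0,-42,1,-0.14,0.198,0,0,0,-48,1,-0.157,0.2227,0,0,0,-54,1,-0.1746,0.2474,0,0,0,-60,1,-0.1746,0.2474,0,0,0,-60,1,-0.1746,0.2474,0,0,0,-60,1])

```text
clock: 25.0
tcp_pos: [0.4361, 0.0297, 0.2358]
tool_rot: [-2.224, -2.217, 0.0]
force: [0.4, 0.1, 0.5]
opening: 0.0938
grip_force: 0.0
```

```bash
cat >> pos.py <<'E'
a=cv2.resize(w['frame'][:,:,::-1],(448,336));b=cv2.resize(t['frame'][150:300,60:235,::-1],(350,300))
im=np.zeros((336,800,3),np.uint8);im[:,:448]=a;im[:300,449:799]=b;cv2.imwrite('pics/p%d.png'%(s['clock']*10),im)
E
python3 pos.py; ls pics
```

```text
[284.6  97. ] 291 [0.473  0.1249 0.022 ] 0.02412489820333776
[255.5 170. ] 701 [0.4357 0.031  0.022 ] 0.04047833481054392
T [201.8177 283.6771] 192 [0.3229 0.0745 0.022 ]
T [150.2603 285.9041] 73 [0.3195 0.2291 0.022 ]
25.1 [0.4363 0.0306 0.236 ] [-2.2213 -2.2202  0.0001]
a1.png
p251.png
sc.png
scene0.png
tc.png
top0.png
v62.png
w2.png
w62.png
```

Emit:
drive_tool(commands=[0,0,0.05,0,0,0,1,0,0,0.1,0,0,0,1,0,0,0.15,0,0,0,1,0,0,0.188,0,0,0,1,0,0,0.2035,0,0,0,1,0,0,0.2035,0,0,0,-0.2,0,0,0.2035,0,0,0,-0.2,0,0,0.2035,0,0,0,-0.2,0,0,0.2035,0,0,0,-0.2,0,0,0.2035,0,0,0,-0.2,0,0,0.2035,0,0,0,-0.2,0,0,0.2035,0,0,0,-0.2])

```text
clock: 26.3
tcp_pos: [0.4366, 0.0297, 0.0333]
tool_rot: [2.221, 2.221, 0.001]
force: [0.8, 0.5, 3.0]
opening: 0.0417
grip_force: 10.5
```

Emit:
drive_tool(commands=[0,0,0,0,0,0,-0.2,0,0,0,0,0,0,-0.2,0,0,-0.02,0,0,0,-0.2,0,0,-0.06,0,0,0,-0.2,0,0,-0.11,0,0,0,-0.2,0,0,-0.16,0,0,0,-0.2,0,0,-0.195,0,0,0,-0.2,0,0,-0.2,0,0,0,-0.2,0,0,-0.2,0,0,0,-0.2])

```text
clock: 27.2
tcp_pos: [0.4367, 0.0298, 0.2334]
tool_rot: [2.221, 2.22, 0.002]
force: [-0.8, -0.5, -0.7]
opening: 0.0414
grip_force: 10.0
```

Emit:
drive_tool(commands=[-0.013,0.02,0,0,0,0,-0.2,-0.036,0.055,0,0,0,0,-0.2,-0.062,0.095,0,0,0,0,-0.2,-0.088,0.135,0,0,0,0,-0.2,-0.113,0.172,0,0,0,0,-0.2,-0.128,0.195,0,0,0,0,-0.2,-0.132,0.2015,0,0,0,0,-0.2,-0.132,0.2015,0.01,0,0,0,-0.2,-0.132,0.2015,0.03,0,0,0,-0.2,-0.132,0.2015,0.05,0,0,0,-0.2,-0.132,0.2015,0.057,0,0,0,-0.2,-0.132,0.2015,0.057,0,0,0,-0.2])

```text
clock: 28.4
tcp_pos: [0.6357, -0.1009, 0.1741]
tool_rot: [-2.218, -2.219, 0.003]
force: [-0.0, -0.2, -0.2]
opening: 0.0418
grip_force: 10.0
```

```bash
python3 hold.py .042
```

```text
[261.3 188.5] 705 [ 0.6395 -0.0738  0.166 ] 0.030934317304883482
[255.3 239.1] 4024 [ 0.6358 -0.1069  0.166 ] 0.05014729429315216
28.45 [ 0.6368 -0.1013  0.1755] [-2.2197 -2.2209  0.0013] 9.999974370002747
circle [256.5 221.5  29.7] [[ 0.6366 -0.095   0.166 ]] 0.037479717
```

Emit:
drive_tool(commands=[0,0,0,0,0,0,-0.2,0,0,0,0,0,0,-0.2,0,0,0,0,0,0,-0.2,0,0,0,0,0,0,-0.2,0,0,0,0,0,0,-0.2,0,0,0,0,0,0,-0.2,0,0,0,0,0,0,-0.2,0,0,0,0,0,0,-0.2,0,0,0,0,0,0,-0.2,0,0,0,0,0,0,-0.2,0,0,0,0,0,0,-0.2,0,0,0,0,0,0,-0.2])

```text
clock: 29.65
tcp_pos: [0.6379, -0.1022, 0.1759]
tool_rot: [2.222, 2.221, -0.0]
force: [-0.1, 0.4, -0.5]
opening: 0.0416
grip_force: 10.0
```

Emit:
drive_tool(commands=[0,0,0,0,0,0,-0.2,0,0,0,0,0,0,-0.2,0,0,0,0,0,0,-0.2,0,0,0,0,0,0,-0.2,0,0,0,0,0,0,-0.2,0,0,0,0,0,0,-0.2,0,0,0,0,0,0,-0.2,0,0,0,0,0,0,-0.2,0,0,-0.02,0,0,0,-0.2,0,0,-0.05,0,0,0,-0.2,0,0,-0.07,0,0,0,-0.2,0,0,-0.07,0,0,0,-0.2])

```text
clock: 30.85
tcp_pos: [0.6397, -0.1026, 0.2494]
tool_rot: [2.217, 2.217, 0.005]
force: [0.1, 0.0, -0.3]
opening: 0.0415
grip_force: 10.0
```

Emit:
drive_tool(commands=[0.024,-0.006,0,0,0,3,-0.2,0.068,-0.017,0,0,0,9,-0.2,0.114,-0.029,0,0,0,15,-0.2,0.16,-0.041,0,0,0,21,-0.2,0.206,-0.052,0,0,0,27,-0.2,0.252,-0.064,0,0,0,33,-0.2,0.298,-0.076,0,0,0,39,-0.2,0.344,-0.087,0,0,0,45,-0.2,0.39,-0.099,0,0,0,51,-0.2,0.43,-0.109,0,0,0,57,-0.2,0.456,-0.116,0,0,0,60,-0.2,0.4667,-0.1184,0,0,0,60,-0.2])

```text
clock: 32.05
tcp_pos: [0.5179, 0.3667, 0.2442]
tool_rot: [-3.033, -0.818, 0.004]
force: [0.1, -0.7, -0.0]
opening: 0.0414
grip_force: 10.0
```

Emit:
drive_tool(commands=[0,0,0,0,0,0,-0.2,0,0,0.03,0,0,0,-0.2,0,0,0.07,0,0,0,-0.2,0,0,0.11,0,0,0,-0.2,0,0,0.15,0,0,0,-0.2,0,0,0.18,0,0,0,-0.2,0,0,0.197,0,0,0,-0.2,0,0,0.205,0,0,0,-0.2,0,0,0.205,0,0,0,-0.2])

```text
clock: 32.95
tcp_pos: [0.5195, 0.3627, 0.0398]
tool_rot: [3.034, 0.811, -0.004]
force: [-0.3, 0.2, -0.3]
opening: 0.0417
grip_force: 10.0
```

Emit:
drive_tool(commands=[0,0,0.001,0,0,0,-0.2,0,0,0.0025,0,0,0,-0.2,0,0,0.003,0,0,0,-0.2,0,0,0.003,0,0,0,-0.2])

```text
clock: 33.35
tcp_pos: [0.5198, 0.3647, 0.0386]
tool_rot: [-3.034, -0.813, -0.002]
force: [-0.4, 0.9, -0.8]
opening: 0.0417
grip_force: 10.0
```

Emit:
drive_tool(commands=[0,0,0.001,0,0,0,-0.2,0,0,0.0015,0,0,0,-0.2,0,0,0.0015,0,0,0,-0.2])

```text
clock: 33.65
tcp_pos: [0.5198, 0.3647, 0.0373]
tool_rot: [-3.034, -0.813, -0.002]
force: [-0.4, -0.7, 5.4]
opening: 0.0418
grip_force: 10.0
```

Emit:
drive_tool(commands=[0,0,0,0,0,0,1,0,0,0,0,0,0,1,0,0,0,0,0,0,1,0,0,0,0,0,0,1,0,0,0,0,0,0,1,0,0,0,0,0,0,1,0,0,-0.02,0,0,0,1,0,0,-0.06,0,0,0,1,0,0,-0.11,0,0,0,1,0,0,-0.16,0,0,0,1,0,0,-0.2,0,0,0,1,0,0,-0.2,0,0,0,1])

```text
clock: 34.85
tcp_pos: [0.5225, 0.3662, 0.2438]
tool_rot: [-3.031, -0.812, -0.021]
force: [-0.2, 0.5, 1.3]
opening: 0.0938
grip_force: 0.0
```

Emit:
drive_tool(commands=[-0.016,0.0185,0,0,0,-6,1,-0.032,0.037,0,0,0,-12,1,-0.048,0.0554,0,0,0,-18,1,-0.064,0.074,0,0,0,-24,1,-0.08,0.0923,0,0,0,-30,1,-0.096,0.1108,0,0,0,-36,1,-0.112,0.1293,0,0,0,-42,1,-0.128,0.1478,0,0,0,-48,1,-0.144,0.1662,0,0,0,-54,1,-0.1601,0.1847,0,0,0,-60,1,-0.1601,0.1847,0,0,0,-60,1,-0.1601,0.1847,0,0,0,-60,1])

```text
clock: 36.05
tcp_pos: [0.4731, 0.1246, 0.2359]
tool_rot: [-2.224, -2.217, 0.0]
force: [1.1, 0.7, 0.4]
opening: 0.094
grip_force: 0.0
```

```bash
python3 pos.py; ls pics|grep p3
```

```text
[195.   31.9] 1712 [0.4004 0.2954 0.022 ] 0.054405166536511534
[253.3  97. ] 435 [0.4705 0.2199 0.022 ] 0.027952717215010484
[227.1 114.6] 235 [0.4365 0.1984 0.022 ] 0.08379594366927617
[232.7 123. ] 177 [0.4434 0.1878 0.022 ] 0.077881584843945
[255.9 170.3] 365 [0.4734 0.1254 0.022 ] 0.02835400565060428
T [185.6034 233.3966] 58 [0.4748 0.1242 0.022 ]
T [134.9759 238.2771] 166 [0.4629 0.2782 0.022 ]
T [134.7148 280.0397] 277 [0.3377 0.276  0.022 ]
T [159.2883 282.5089] 281 [0.3289 0.2023 0.022 ]
36.15 [0.4734 0.1253 0.2361] [-2.2219 -2.2201 -0.0003]
p361.png
```

Emit:
drive_tool(commands=[0,0,0.05,0,0,0,1,0,0,0.1,0,0,0,1,0,0,0.15,0,0,0,1,0,0,0.188,0,0,0,1,0,0,0.2035,0,0,0,1,0,0,0.2035,0,0,0,-0.4,0,0,0.2035,0,0,0,-0.4,0,0,0.2035,0,0,0,-0.4,0,0,0.2035,0,0,0,-0.4,0,0,0.2035,0,0,0,-0.4,0,0,0.2035,0,0,0,-0.4,0,0,0.2035,0,0,0,-0.4])

```text
clock: 37.35
tcp_pos: [0.4734, 0.1245, 0.0333]
tool_rot: [2.221, 2.221, 0.001]
force: [0.4, 0.7, 0.9]
opening: 0.0411
grip_force: 0.0
```

Emit:
drive_tool(commands=[0,0,0,0,0,0,-0.4,0,0,0,0,0,0,-0.4,0,0,0,0,0,0,-0.4,0,0,-0.02,0,0,0,-0.4,0,0,-0.06,0,0,0,-0.4,0,0,-0.11,0,0,0,-0.4,0,0,-0.16,0,0,0,-0.4,0,0,-0.195,0,0,0,-0.4,0,0,-0.2,0,0,0,-0.4,0,0,-0.2,0,0,0,-0.4])

```text
clock: 38.35
tcp_pos: [0.4735, 0.1245, 0.2335]
tool_rot: [2.221, 2.221, 0.002]
force: [0.2, -0.8, -0.4]
opening: 0.0316
grip_force: 10.0
```

Emit:
drive_tool(commands=[-0.023,0.017,0,0,0,0,-0.4,-0.06,0.044,0,0,0,0,-0.4,-0.1,0.073,0,0,0,0,-0.4,-0.14,0.102,0,0,0,0,-0.4,-0.18,0.131,0,0,0,0,-0.4,-0.21,0.153,0,0,0,0,-0.4,-0.2267,0.1645,0,0,0,0,-0.4,-0.2267,0.1645,0,0,0,0,-0.4,-0.2267,0.1645,0.02,0,0,0,-0.4,-0.2267,0.1645,0.045,0,0,0,-0.4,-0.2267,0.1645,0.057,0,0,0,-0.4,-0.2267,0.1645,0.057,0,0,0,-0.4])

```text
clock: 39.55
tcp_pos: [0.6352, -0.1007, 0.1728]
tool_rot: [-2.216, -2.218, 0.005]
force: [0.3, -0.0, -0.6]
opening: 0.0313
grip_force: 10.0
```

```bash
python3 hold.py .032
```

```text
[260.4 192.2] 1159 [ 0.6385 -0.0755  0.166 ] 0.031381727567914845
[255.3 242.1] 2780 [ 0.6354 -0.1081  0.166 ] 0.038502684967295656
39.6 [ 0.6365 -0.1011  0.1746] [-2.2185 -2.22    0.0025] 9.999960064888
circle [256.5 223.5  25.1] [[ 0.6361 -0.0956  0.166 ]] 0.03167478
```

Emit:
drive_tool(commands=[0,0,0,0,0,0,-0.4,0,0,0,0,0,0,-0.4,0,0,0,0,0,0,-0.4,0,0,0,0,0,0,-0.4,0,0,0,0,0,0,-0.4,0,0,0,0,0,0,-0.4,0,0,0,0,0,0,-0.4,0,0,0,0,0,0,-0.4,0,0,0,0,0,0,-0.4,0,0,0,0,0,0,-0.4,0,0,0,0,0,0,-0.4,0,0,0,0,0,0,-0.4])

```text
clock: 40.8
tcp_pos: [0.6377, -0.1022, 0.176]
tool_rot: [2.221, 2.221, -0.0]
force: [0.1, -0.0, 0.0]
opening: 0.0312
grip_force: 10.0
```

Emit:
drive_tool(commands=[0,0,0,0,0,0,-0.4,0,0,0,0,0,0,-0.4,0,0,0,0,0,0,-0.4,0,0,0,0,0,0,-0.4,0,0,0,0,0,0,-0.4,0,0,0,0,0,0,-0.4,0,0,0,0,0,0,-0.4,0,0,0,0,0,0,-0.4,0,0,-0.02,0,0,0,-0.4,0,0,-0.05,0,0,0,-0.4,0,0,-0.07,0,0,0,-0.4,0,0,-0.07,0,0,0,-0.4])

```text
clock: 42.0
tcp_pos: [0.6395, -0.1027, 0.2494]
tool_rot: [2.217, 2.217, 0.005]
force: [1.0, 0.7, 0.4]
opening: 0.0316
grip_force: 10.0
```

Emit:
drive_tool(commands=[0.03,-0.004,0,0,0,3,-0.4,0.075,-0.011,0,0,0,9,-0.4,0.122,-0.018,0,0,0,15,-0.4,0.17,-0.024,0,0,0,21,-0.4,0.218,-0.031,0,0,0,27,-0.4,0.266,-0.038,0,0,0,33,-0.4,0.314,-0.045,0,0,0,39,-0.4,0.362,-0.052,0,0,0,45,-0.4,0.41,-0.059,0,0,0,51,-0.4,0.455,-0.065,0,0,0,57,-0.4,0.483,-0.069,0,0,0,60,-0.4,0.4947,-0.071,0,0,0,60,-0.4])

```text
clock: 43.2
tcp_pos: [0.5653, 0.3951, 0.2439]
tool_rot: [-3.033, -0.818, 0.004]
force: [0.0, -1.3, -0.0]
opening: 0.0314
grip_force: 10.0
```

Emit:
drive_tool(commands=[0,0,0,0,0,0,-0.4,0,0,0.03,0,0,0,-0.4,0,0,0.07,0,0,0,-0.4,0,0,0.11,0,0,0,-0.4,0,0,0.15,0,0,0,-0.4,0,0,0.18,0,0,0,-0.4,0,0,0.197,0,0,0,-0.4,0,0,0.205,0,0,0,-0.4,0,0,0.205,0,0,0,-0.4])

```text
clock: 44.1
tcp_pos: [0.5667, 0.3905, 0.0398]
tool_rot: [3.034, 0.811, -0.004]
force: [-0.3, 0.3, -0.1]
opening: 0.0315
grip_force: 10.0
```

Emit:
drive_tool(commands=[0,0,0.001,0,0,0,-0.4,0,0,0.0025,0,0,0,-0.4,0,0,0.003,0,0,0,-0.4,0,0,0.003,0,0,0,-0.4])

```text
clock: 44.5
tcp_pos: [0.567, 0.3927, 0.0387]
tool_rot: [-3.034, -0.813, -0.002]
force: [-0.2, 0.3, 0.0]
opening: 0.0318
grip_force: 10.0
```

Emit:
drive_tool(commands=[0,0,0.001,0,0,0,-0.4,0,0,0.0015,0,0,0,-0.4,0,0,0.0015,0,0,0,-0.4])

```text
clock: 44.8
tcp_pos: [0.5669, 0.3927, 0.0371]
tool_rot: [-3.034, -0.813, -0.001]
force: [-1.2, -0.4, 3.1]
opening: 0.0316
grip_force: 10.0
```

Emit:
drive_tool(commands=[0,0,0,0,0,0,1,0,0,0,0,0,0,1,0,0,0,0,0,0,1,0,0,0,0,0,0,1,0,0,0,0,0,0,1,0,0,0,0,0,0,1,0,0,-0.02,0,0,0,1,0,0,-0.06,0,0,0,1,0,0,-0.11,0,0,0,1,0,0,-0.16,0,0,0,1,0,0,-0.21,0,0,0,1,0,0,-0.21,0,0,0,1])

```text
clock: 46.0
tcp_pos: [0.5701, 0.3944, 0.2557]
tool_rot: [-3.031, -0.812, -0.025]
force: [0.2, 1.0, 0.4]
opening: 0.0934
grip_force: 0.0
```

Emit:
drive_tool(commands=[-0.02,0.039,0,0,0,-4,-1,-0.04,0.078,0,0,0,-9,-1,-0.061,0.118,0,0,0,-15,-1,-0.082,0.159,0,0,0,-21,-1,-0.104,0.2,0,0,0,-27,-1,-0.124,0.241,0,0,0,-33,-1,-0.145,0.282,0,0,0,-39,-1,-0.166,0.323,0,0,0,-45,-1,-0.188,0.364,0,0,0,-51,-1,-0.209,0.405,0,0,0,-57,-1,-0.22,0.427,0,0,0,-60,-1,-0.22,0.427,0,0,0,-60,-1])

```text
clock: 47.2
tcp_pos: [0.5895, -0.0908, 0.2454]
tool_rot: [2.226, 2.217, -0.003]
force: [0.1, -0.3, 0.3]
opening: 0.0024
grip_force: 0.0
```

```bash
python3 - <<'E'
from look import *
st=bot.state();print(st['clock'],st['tcp_pos'],st['tool_rot'],st['opening'])
t=bot.camera('top');s=bot.camera('scene')
im=np.zeros((420,800,3),np.uint8);im[:420,:360]=cv2.resize(t['frame'][170:310,60:180,::-1],(360,420));im[:330,360:800]=cv2.resize(s['frame'][100:265,160:380,::-1],(440,330));cv2.imwrite('pics/tr.png',im)
E
```

```text
47.2 [ 0.5895 -0.0908  0.2454] [ 2.2261  2.2166 -0.0026] 0.002411482409947904
```

View pics/tr.png

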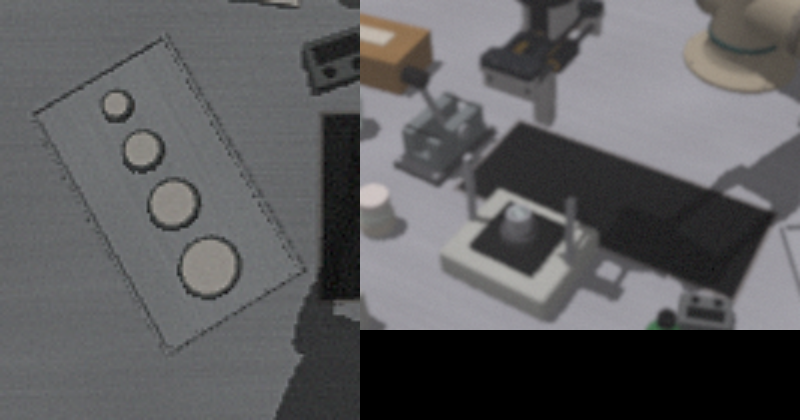

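All four dishes stand flat in a line in the tray, and the lever is still in float. Now I'll pull the lever back from its +x side.

Emit:
drive_tool(commands=[-0.04,0.015,0,0,0,0,-1,-0.085,0.018,0,0,0,0,-1,-0.13,0.018,0,0,0,0,-1,-0.175,0.018,0,0,0,0,-1,-0.22,0.018,0,0,0,0,-1,-0.244,0.018,0,0,0,0,-1,-0.244,0.018,0,0,0,0,-1,-0.244,0.018,0.03,0,0,0,-1,-0.244,0.018,0.06,0,0,0,-1,-0.244,0.018,0.068,0,0,0,-1,-0.244,0.018,0.068,0,0,0,-1])

```text
clock: 48.4
tcp_pos: [0.6074, -0.3286, 0.1773]
tool_rot: [-2.217, -2.221, -0.0]
force: [0.8, 0.7, 0.7]
opening: 0.0002
grip_force: 0.0
```

Emit:
drive_tool(commands=[0,-0.015,0,0,0,0,-1,0,-0.03,0,0,0,0,-1,0,-0.045,0,0,0,0,-1,0,-0.06,0,0,0,0,-1,0,-0.075,0,0,0,0,-1,0,-0.085,0,0,0,0,-1])

```text
clock: 49.0
tcp_pos: [0.5315, -0.3332, 0.1862]
tool_rot: [2.204, 2.206, 0.014]
force: [5.9, -0.2, 4.5]
opening: 0.0004
grip_force: 2.7
```

Emit:
drive_tool(commands=[0,-0.012,0,0,0,0,-1,0,-0.024,0,0,0,0,-1,0,-0.036,0,0,0,0,-1,0,-0.045,0,0,0,0,-1,0,-0.05,0,0,0,0,-1,0,-0.054,0,0,0,0,-1])

```text
clock: 49.6
tcp_pos: [0.4681, -0.3313, 0.1783]
tool_rot: [-2.222, -2.221, -0.0]
force: [-0.1, -0.8, -0.1]
opening: -0.0001
grip_force: 0.0
```

Emit:
drive_tool(commands=[0,-0.003,0,0,0,0,-1,0,-0.006,0,0,0,0,-1,0,-0.006,0,0,0,0,-1])

```text
clock: 49.9
tcp_pos: [0.4625, -0.3313, 0.1784]
tool_rot: [-2.222, -2.221, 0.0]
force: [0.2, -0.4, -0.0]
opening: 0.0005
grip_force: 0.0
```

Emit:
drive_tool(commands=[0,-0.003,0,0,0,0,-1,0,-0.006,0,0,0,0,-1,0,-0.006,0,0,0,0,-1])

```text
clock: 50.2
tcp_pos: [0.4575, -0.3314, 0.1785]
tool_rot: [2.221, 2.22, 0.002]
force: [2.9, 0.4, -3.2]
opening: 0.0002
grip_force: 1.7
```

Emit:
drive_tool(commands=[0,-0.002,0,0,0,0,-1,0,-0.004,0,0,0,0,-1,0,-0.004,0,0,0,0,-1])

```text
clock: 50.5
tcp_pos: [0.4572, -0.3314, 0.1786]
tool_rot: [2.218, 2.215, 0.01]
force: [11.8, 1.0, -6.2]
opening: 0.0007
grip_force: 5.6
```

Emit:
drive_tool(commands=[0,0.02,0,0,0,0,-1,0,0.04,0,0,0,0,-1,0,0.04,-0.04,0,0,0,-1,0,0.04,-0.08,0,0,0,-1,0.05,0.04,-0.1,0,0,0,-1,0.1,0.04,-0.1,0,0,0,-1,0.15,0,-0.1,0,0,0,-1,0.15,0,-0.1,0,0,0,-1,0.15,0,-0.1,0,0,0,-1])

```text
clock: 51.4
tcp_pos: [0.4509, -0.1796, 0.2791]
tool_rot: [-2.219, -2.224, 0.002]
force: [0.7, 0.9, 1.3]
opening: 0.0005
grip_force: 0.0
```

```bash
python3 - <<'E'
from look import *
s=bot.camera('scene');s0=pickle.load(open('scene0.pkl','rb'))
A=lambda c:cv2.resize(c['frame'][100:200,165:265,::-1],(400,400))
d=lambda c:[b for b in blobs(c,(lambda m:m)(np.pad((c['frame'][105:135,170:225].max(2)<55),((105,249),(170,287)))),20,900)]
for c in(s0,s): print([(x[0],x[1][4]) for x in d(c)])
cv2.imwrite('pics/lev.png',np.hstack([A(s0),A(s)]))
E
```

```text
[(array([207.5424, 121.8644]), np.int32(59))]
[(array([209.4773, 122.3864]), np.int32(44))]
```

View pics/lev.png

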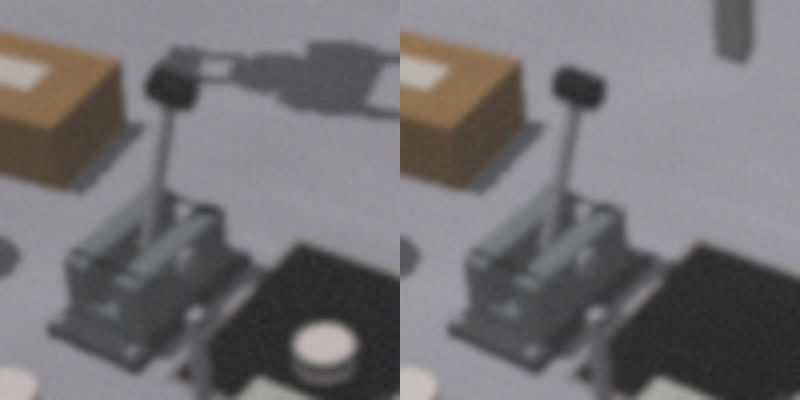

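The knob is now at about (209.5,122) in scene, slightly further to the lock side than at the start, when it was at (207.5,122). The lever is on its lock stop and the arm is clear, so I'll hand in.

```bash
python3 -c "
from plant import bot
print(bot.sign_off())"
```

```text
the job is handed in; nothing more can be done
None
```

The job is handed in, but the hand-in returned no verdict: all four dishes were held at the mark for about 2 s each, largest to smallest, with the lever in float, and now stand flat in the tray, and the lever is back against its lock stop.

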